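Open the dust extractor's iris to the index and clamp it

TASK

Open the iris of the bench dust extractor to the setting marked by its index slide, before the air scribes are used. Push the clamp lever out fully to its released stop, push the iris lever round until its pointer stands opposite the middle of the index slide, then push the clamp lever back in fully to its stop so that the setting holds. Push the two lever posts gently from the side with the fingers, never taking a post between them, and leave the index slide and the loose things on and around the extractor where they are.

Things in the scene. Friction and masses are not known exactly. Their poses are not given: they have to be found in the camera images.
- extractor: Round grey bench dust extractor, fixed: drum 290 mm across, top plate 72 mm above the bench, black terminal box at its back. Origin: centre of the underside, on the iris ring's upright axis; x to its back, y to its left. The aluminium iris ring (155 mm across, top at 90 mm) with steel blades sits on the plate, its lever on the front (-x) half; the clamp lever is at the left (+y), pivot 103 mm from the axis.
- iris_lever (a joint): Angle of the iris ring and lever, rad: 0 = shut, 1.5 = open stop. Opens clockwise seen from above: at value q the lever points, in the extractor's frame, along the angle pi + 0.75 - q (anticlockwise from x). Scale lines every 0.1 rad. With the clamp released it turns with steady friction, about 3.5 N at the post, and stays where it is left; clamped, it resists a push of 40 N.
- lever_post (a point): On the upright round black post of the iris lever, 105 mm from the ring's axis. The post is about 13 mm thick (at most 15) and stands from 94 to 142 mm above the bench; this point is on its axis, 118 mm above the bench. A flat steel arm, 11 mm wide, top at 95 mm, carries it from the ring.
- pointer_tip (a point): Tip of the iris lever's thin downward pointer, 120 mm from the ring's axis on the lever's line, 78 mm above the bench.
- index_mark (a point): Nose of the brass index slide (18 mm wide, round screw on top, highest 88 mm above the bench), middle of its width, 120 mm from the ring's axis, 78 mm above the bench; it coincides with the pointer tip when the iris is exactly set. The slide sits on a rail outside the scale; stiff, but it moves if knocked.
- index_slide (a joint): Angle of the index slide along the scale, rad, counted like the iris lever's: the iris is set when both values are the same.
- clamp_lever (a joint): Clamp lever angle, rad: 0 = clamped, at its stop, handle along the extractor's x towards the back; it swings anticlockwise seen from above, outward over the drum's edge, to 1.2 = released, its other stop. At value q the handle points along the angle q in the extractor's frame. Its eccentric presses on the ring below about 0.6 rad. It takes 2 to 4 N at its post and stays where it is left.
- clamp_post (a point): On the upright round black post at the end of the clamp lever, 47 mm from its pivot. The post is about 13 mm thick (at most 16 mm) and stands from 91 to 139 mm above the bench; this point is on its axis, 115 mm above the bench. The flat handle under it has its top 92 mm above the bench.
- clamp_pivot (a point): Axis of the clamp lever's upright pivot, at 92 mm above the bench.
- clod_f: Loose brown lump of matrix rock, 34x36x21 mm, lying on the right rear of the extractor's top plate. Origin: centre of its underside.
- brush_2: Loose flat dust brush, red handle, 184 mm long, 12 mm high, on the bench to the right of the extractor. Origin: centre of its underside.
- vial_2: Loose upright specimen vial with blue cap, 32 mm across, 64 mm high, on the bench to the left of the extractor. Origin: centre of its underside.
- stone_b: Loose lump of matrix rock, 44x60x46 mm, on the bench to the right front of the extractor. Origin: centre of its underside.
- bone_shell: Loose curved piece of fossil bone wall, 112x105x32 mm, on the bench to the left of the extractor. Origin: centre of its underside.

How it is judged (in metres and radians):
On the way, in this order (a step that is already met when the one before it is completed fails the run):
1. the clamp lever is swung out to its released stop while the iris lever still stands where it was (value of joint clamp_lever above 1 rad and distance of pointer_tip from where it was at the start of the episode below 0.012 m), for 0.1 s.
2. with the clamp released, the iris lever is brought to the index and rests there (value of joint clamp_lever above 0.8 rad and horizontal distance between pointer_tip and index_mark below 0.008 m and velocity of joint iris_lever between -0.05 and 0.05 rad/s), for 0.2 s.
At the end, for the whole second after the job is handed in: The pointer tip stands within 8 mm (about 0.067 rad) of the index mark, the clamp lever is home within 0.12 rad of its clamped stop, and both levers are at rest (horizontal distance between pointer_tip and index_mark below 0.008 m and value of joint clamp_lever below 0.12 rad and velocity of joint iris_lever between -0.05 and 0.05 rad/s and velocity of joint clamp_lever between -0.05 and 0.05 rad/s); the robot touches nothing.
It fails at once if a lever post is taken between the fingers ((horizontal distance between the grasp point and lever_post below 0.009 m and z of the grasp point in the frame of lever_post below 0.03 m) or (horizontal distance between the grasp point and clamp_post below 0.009 m and z of the grasp point in the frame of clamp_post below 0.03 m)).
It fails at once if the extractor is pushed with more than 40 N (contact force between the fingers and extractor above 40 N).
It fails at once if the index slide is shifted by more than 5 mm (distance of index_mark from where it was at the start of the episode above 0.005 m).
It fails at once if a loose thing on or around the extractor is shifted or lifted by more than 20 mm (distance of any of clod_f, vial_2, brush_2, bone_shell, stone_b from where it was at the start of the episode above 0.02 m).
It also fails if it takes over 61 s, if anything falls off the work surface, if the arm or the gripper's body presses on something with over 40 N, if the wrist force passes 120 N, or if a joint passes its speed limit or range.

ROBOT

A 6-joint arm with a two-finger parallel gripper is mounted at the origin on a cart in front of the work surface, level with it; the furniture and walls round the work are solid. World frame = base frame: x ahead of the robot, y to its left, z up, the work surface at z = 0. Lengths are in m, angles in degrees, forces in N, time in s.
With the tool pointing down it reaches from about 0.4 to 0.825 m from the base axis. Payload 7 kg.
Tool frame: the origin (TCP) lies at the very end of the fingers, on their centre line; the grasp point (between the pads) lies hold_point_z behind it (hold_point_z is the distance from the TCP to the grasp point, in m); z points along the fingers, y is the direction in which the jaws open and shut (so a half turn about z gives the same grasp; the last joint's range is limited). The gripper opens to 88 mm and grips with 3 to 60 N. Pads are 19 mm wide; open, the fingers measure 130 mm over their backs; the gripper's body (78 mm by 193 mm) begins 47 mm behind the grasp point.
Start: joints at [-48.982, 20.546, 0.682, 0, -70.136, -16.507], TCP at [0.28, -0.614, 0.19] pointing down, gripper open.
Joint ranges: [-176.03, 176.03], [-82.01, 121.73], [-58.28, 71.71], [-173.87, 95.51], [-174.79, -0.11], [-173.66, 173.66]. Speed limits (degrees/s): [136.94, 136.94, 172.46, 180, 180, 180].

INTERFACE

Orientations are given as [roll, pitch, yaw] about the fixed x, y, z axes, in that order (R = Rz(yaw) Ry(pitch) Rx(roll)).
In Python, from plant import get_obs, snapshot, close_job, hold_point_z gives the robot as it stands. The module is installed in compiled form; this text tells all that it offers.
- The arm moves only by the tool jog_arm, never from a script. Its argument "commands" is a list of rows, each a list of 4 numbers: the shift along the world's x, y, z in mm, then the turn about the world's z in degrees. In form: [[x, y, z, turn], ...]. A call has exactly 10 rows; each row shifts and turns the commanded pose from where the row before left it; what a row does not reach is not made up. A row lasts 1/12 s, in which the tool goes at most 41.7 mm and 7.16 degrees, less where a joint would pass 70% of its speed; a pose out of reach is approached as far as the arm can. A call is refused whole if a number of a shift passes 41.7 or a number of a turn 7.16, either way. A call with a gripper value outside its range is refused whole. "fingers" is the finger opening in mm, from 0 to 87.6, set as the call begins (left out, the last holds). The fingers move at their own pace and stop on an object; the grip force is fixed at half the most. Time passes only in rows, so rows that do not move let the fingers close, or fill a call up. It gives the time, the measured TCP pose, the force and the opening at its end, in the units of the state.
- get_obs(): the state, without advancing time (a new reading comes with each control period).
- snapshot(name): name is "scene" or "top" or "wrist"; returns a dict with "image" (400x640x3 uint8, red, green, blue), "fov_y" (degrees; the focal length in pixels is half the picture's height over the tangent of half this angle, whatever the lens; pixels are square), "cx", "cy" (the principal point, pixels), "rvec" (rotation vector, rad) and "tvec" (3), from world to camera coordinates, as OpenCV has them; the wrist camera has in their place "mount" (4x4, takes a point from camera to tool coordinates, whose origin is the TCP and whose axes are the flange's). Camera axes: x right, y down, z forward; pixel columns grow to the right and rows downward; lengths in m; the calibration is good to about 2 mm. A picture is of the moment at which its call begins: read the wrist's pose just before it. There is no depth.
- close_job(): hands the job in, once; it reports no verdict.
The state is a dict: "clock": time; "joint_pos": joint angles; "qvel": joint speeds; "tau": joint torques, N m; "tool_pos": TCP position; "orientation": TCP orientation; "force": force on the tool from outside, world axes, zero at the start; "moment": the same for the moment, N m; "opening": finger opening in m.
Only numpy, scipy, OpenCV 4.12 (cv2) and the standard library are available. Lean on these libraries where they do the work, as an engineer would, in place of code of your own. Each camera call takes 0.05 s, during which the arm holds its last target.

## Working session

There is one attempt and no reset: what is moved stays moved. The work goes in short steps, Python scripts to look and compute and a tool call to move; the robot and the scene stay as the last step left them, time stands still between calls to the robot, and variables do not carry over. Pictures are saved under pics/ and viewed, and the job is handed in when it is done.

Besides the shell and the picture viewer there is one more tool, called after "Request:" in YAML: its name, and indented under it one key for each argument. jog_arm: Moves the arm, as the interface text tells. Its arguments: {"type":"object","properties":{"commands":{"type":"array","items":{"type":"array","items":{"type":"number"}}},"fingers":{"type":"number"}},"required":["commands"]}

```bash
mkdir -p pics
cat > h.py <<'E'
import numpy as np, cv2
from plant import get_obs, snapshot, close_job, hold_point_z
def K(s):
    f=s["image"].shape[0]/2/np.tan(np.radians(s["fov_y"])/2)
    return np.array([[f,0,s["cx"]],[0,f,s["cy"]],[0,0,1]])
def RT(s,obs=None):
    if "mount" in s:
        from scipy.spatial.transform import Rotation as Ro
        T=np.eye(4);T[:3,:3]=Ro.from_euler('xyz',obs["orientation"],degrees=True).as_matrix();T[:3,3]=obs["tool_pos"]
        M=np.linalg.inv(T@np.array(s["mount"]));return M[:3,:3],M[:3,3]
    return cv2.Rodrigues(np.array(s["rvec"],float))[0],np.array(s["tvec"],float).ravel()
def ray(s,u,v,z,obs=None):
    R,t=RT(s,obs);d=R.T@np.linalg.inv(K(s))@[u,v,1];c=-R.T@t
    return c+d*(z-c[2])/d[2]
def proj(s,P,obs=None):
    R,t=RT(s,obs);p=K(s)@(R@np.array(P,float)+t);return p[:2]/p[2]
def save(s,n): cv2.imwrite(f"pics/{n}.png",cv2.cvtColor(s["image"],cv2.COLOR_RGB2BGR))
E
python3 - <<'E'
from h import *
import pickle
print(get_obs(),hold_point_z)
for n in("scene","top","wrist"):
    o=get_obs();s=snapshot(n);save(s,n+"0");pickle.dump((o,s),open(n+"0.pkl","wb"));print(n,{k:v for k,v in s.items() if k!="image"})
E
```

```text
{'clock': 0.0, 'joint_pos': array([-4.89805596e+01,  2.05909891e+01,  6.32329039e-01, -1.92350802e-02,
       -7.01375262e+01, -1.65062478e+01]), 'qvel': array([ 0.00509638,  0.08420079, -0.05235601, -0.09682643, -0.04008864,
       -0.03856027]), 'tau': array([ 1.07157219e-03, -5.82715917e+01,  2.93065041e+01,  6.99700803e+00,
        7.05625236e-03, -1.87296123e-04]), 'tool_pos': array([ 0.27977282, -0.6136596 ,  0.18911961]), 'orientation': array([ 1.79902640e+02, -9.99400951e-03, -1.55493349e+02]), 'force': array([-0.13725917, -0.32978441, -0.09696427]), 'moment': array([ 0.02112853,  0.01494332, -0.00184566]), 'opening': 0.08823168971195566} 0.0188
scene {'fov_y': 52.83359613534899, 'cx': 317.6774919648758, 'cy': 207.20674560167402, 'rvec': array([ 1.0254188 , -2.52714968,  0.95489787]), 'tvec': array([0.43686402, 0.31763721, 1.02626783])}
top {'fov_y': 45.82032511061628, 'cx': 311.25481390304407, 'cy': 193.16099631415148, 'rvec': array([ 2.13917847, -2.19139544,  0.11544584]), 'tvec': array([0.04820171, 0.57033868, 1.28142023])}
wrist {'fov_y': 60.90212612246821, 'cx': 327.4347158897875, 'cy': 197.87346638993182, 'mount': array([[ 3.50425721e-04, -9.51418041e-01, -3.07901912e-01,
         8.43917559e-02],
       [ 9.99999915e-01,  4.00755672e-04, -1.00228300e-04,
        -4.81573517e-04],
       [ 2.18752451e-04, -3.07901851e-01,  9.51418101e-01,
        -1.93850193e-01],
       [ 0.00000000e+00,  0.00000000e+00,  0.00000000e+00,
         1.00000000e+00]])}
```

View pics/scene0.png

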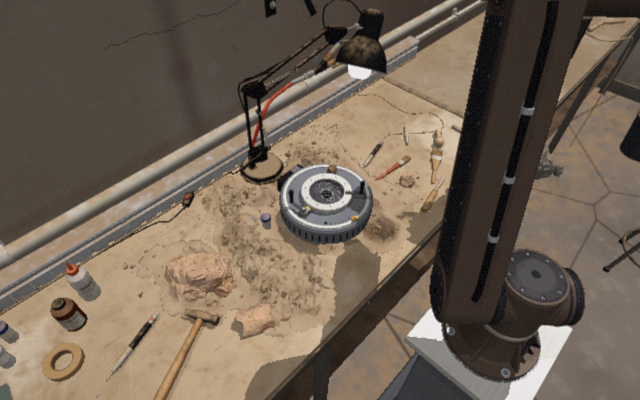

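View pics/top0.png

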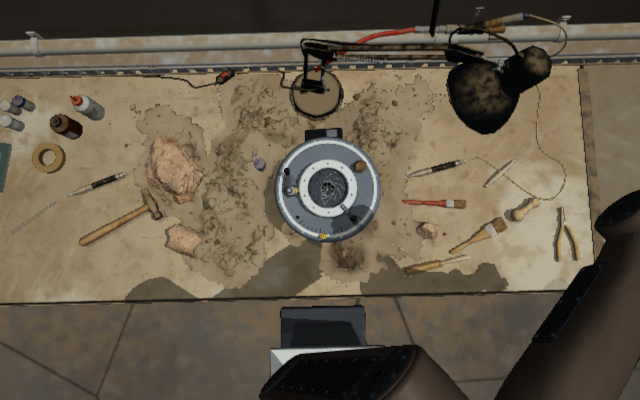

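Scene: the drum is near (325,200), with the lamp to its left and rear. Top view: the drum centre is near (328,189), the terminal box is at the back (323,135), the yellow index is near (323,237), and a lever is at lower right (350,213). I'll zoom in on these.

Run:
```python
import cv2
for n,(x0,x1,y0,y1),k in(("top0",(255,400,120,255),5),("scene0",(250,400,145,255),5)):
    i=cv2.imread(f"pics/{n}.png")[y0:y1,x0:x1]
    i=cv2.resize(i,None,fx=4.4,fy=4.4,interpolation=cv2.INTER_CUBIC);cv2.imwrite(f"pics/{n}z.png",i)
```

```text
(no output)
```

View pics/top0z.png

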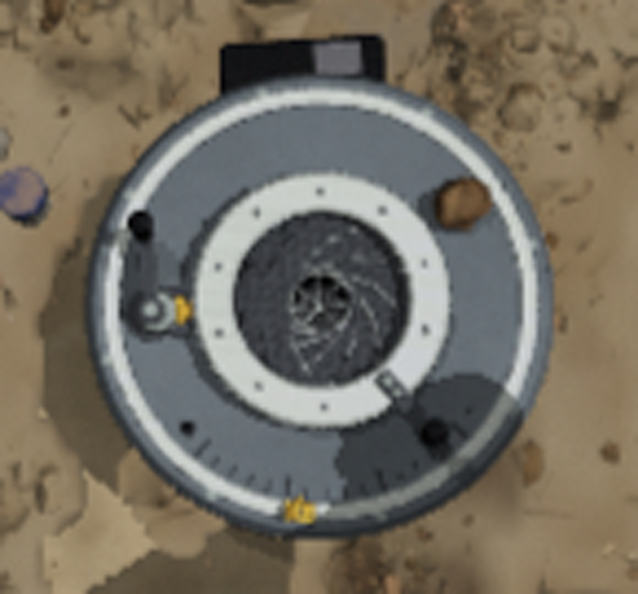

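View pics/scene0z.png

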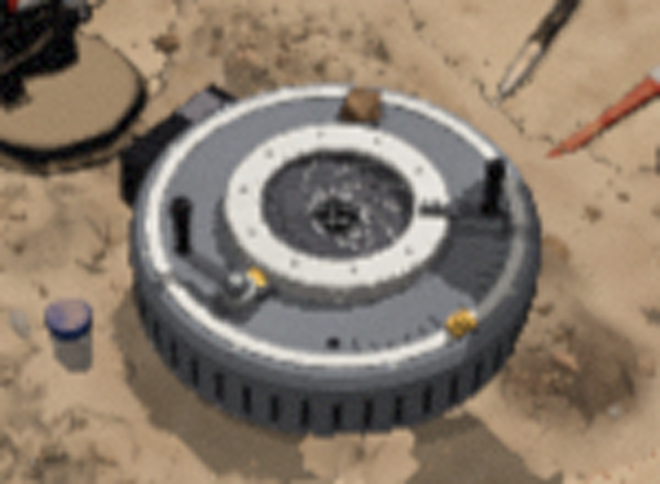

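View pics/wrist0.png

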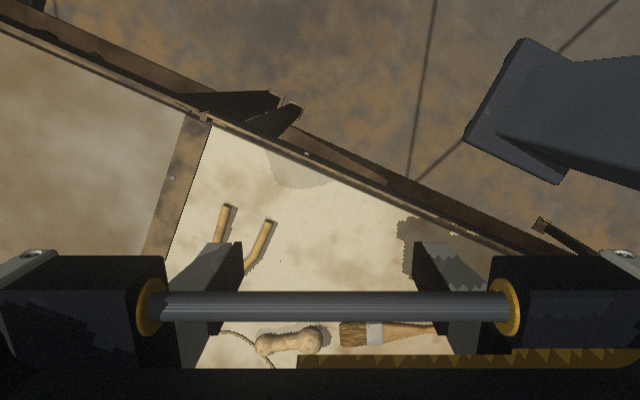

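Top zoom: the clamp pivot is at crop (155,312) with its post at (140,222), the iris post is at (433,432), the brass slide is at (298,511), and the ring centre is near (322,300). Next I'll compute world positions.

```bash
cat > m.py <<'E'
from h import *
from scipy.optimize import least_squares
def circ(P):
    P=P[:,:2];r=least_squares(lambda p:np.hypot(*(P-p[:2]).T)-p[2],[*P.mean(0),.1],loss='soft_l1',f_scale=.001).x
    return r,np.std(np.hypot(*(P-r[:2]).T)-r[2])
def ring(s,seed,z=.09,o=None):
    hsv=cv2.cvtColor(s["image"],cv2.COLOR_RGB2HSV)
    m=((hsv[...,1]<45)&(hsv[...,2]>150)).astype(np.uint8)
    n,l,st,c=cv2.connectedComponentsWithStats(m)
    out=[]
    for i in range(1,n):
        if st[i,4]>150: out.append((i,st[i],c[i]))
    return m,l,out
E
python3 - <<'E'
from m import *
import pickle
for n in("top0","scene0"):
    o,s=pickle.load(open(n+".pkl","rb"))
    m,l,out=ring(s,None)
    for i,st,c in out:
        if not(250<c[0]<400 and 120<c[1]<260): continue
        cn=max(cv2.findContours((l==i).astype(np.uint8),cv2.RETR_EXTERNAL,cv2.CHAIN_APPROX_NONE)[0],key=len)[:,0]
        P=np.array([ray(s,u,v,.09) for u,v in cn]);P2=np.array([ray(s,u,v,.072) for u,v in cn])
        print(n,st,c,circ(P),circ(P2))
    hsv=cv2.cvtColor(s["image"],cv2.COLOR_RGB2HSV)
    y=cv2.inRange(hsv,(15,130,120),(35,255,255));k,l,st,c=cv2.connectedComponentsWithStats(y)
    for i in range(1,k):
        if 260<c[i][0]<400 and 130<c[i][1]<250: print('yel',st[i],c[i],ray(s,*c[i],.08))
t=pickle.load(open("top0.pkl","rb"))[1]
z=lambda a,b:(255+a/4.4,120+b/4.4)
w=lambda a,b:(250+a/4.4,145+b/4.4)
sc=pickle.load(open("scene0.pkl","rb"))[1]
for nm,p,h in(("clamp post top",(141,222),.139),("iris post top",(433,430),.142),("pivot",(155,312),.1),("boxL",(220,45),.06),("boxR",(382,38),.06),("zero dot",(187,428),.072),("tick",(203,443),.072),("vial",(22,192),.064)): print(nm,ray(t,*z(*p),h))
for nm,p,h in(("clamp post top",(181,203),.139),("iris post top",(494,165),.142),("pivot",(240,285),.1),("vial",(68,312),.064)): print(nm,ray(sc,*w(*p),h))
E
```

```text
top0 [282 140  95  71 532] [338.75       160.96804511] (array([ 0.57656473, -0.00804063,  0.12822452]), np.float64(0.0036090025555375357)) (array([ 0.57868795, -0.00866017,  0.13008566]), np.float64(0.003661105012715395))
top0 [ 299  159   58   58 1214] [327.44892916 187.06672158] (array([ 0.57984334, -0.00943352,  0.07310463]), np.float64(0.009486395735678837)) (array([ 0.58199955, -0.01007405,  0.07417633]), np.float64(0.009623384724004183))
top0 [279 175  40  62 275] [291.84363636 211.88727273] (array([ 0.57784241, -0.00938117,  0.12791855]), np.float64(0.0035863104112286485)) (array([ 0.57994901, -0.0099706 ,  0.12973392]), np.float64(0.0036382739048386272))
yel [295 187   4   7  17] [296.05882353 189.94117647] [0.5756446  0.07480213 0.08      ]
yel [320 233   6   6  27] [322.59259259 235.74074074] [0.4521487 0.0072025 0.08     ]
scene0 [283 164  46  43 240] [297.975      179.93333333] (array([0.57328716, 0.00335808, 0.12413575]), np.float64(0.00470299308880167)) (array([ 0.584533  , -0.00926217,  0.12663428]), np.float64(0.004799611629573489))
scene0 [301 173  51  38 787] [325.7
[... 417 characters left out ...]
06   3   3   6] [308.16666667 207.        ] [0.57666646 0.07281936 0.08      ]
yel [352 216   6   5  17] [354.11764706 217.94117647] [0.4523512  0.00944549 0.08      ]
clamp post top [0.61950515 0.09491937 0.139     ]
iris post top [ 0.49443532 -0.07033591  0.142     ]
pivot [0.57114047 0.0895325  0.1       ]
boxL [0.7426525  0.04746253 0.06      ]
boxR [ 0.74462698 -0.05389678  0.06      ]
zero dot [0.50301538 0.07271847 0.072     ]
tick [0.49368247 0.06320594 0.072     ]
vial [0.65192214 0.17194778 0.064     ]
clamp post top [0.61722502 0.10058848 0.139     ]
iris post top [ 0.49274392 -0.06669221  0.142     ]
pivot [0.56425507 0.09993965 0.1       ]
vial [0.6516903  0.17591952 0.064     ]
```

Request:
jog_arm:
  commands:
    - [12,33,8,3.3]
    - [12,33,8,3.3]
    - [12,33,8,3.3]
    - [12,33,8,3.3]
    - [12,33,8,3.3]
    - [12,33,8,3.3]
    - [12,33,8,3.3]
    - [12,33,8,3.3]
    - [12,33,8,3.3]
    - [12,33,8,3.3]
  fingers: 0

```text
clock: 0.98
tool_pos: [0.4, -0.2825, 0.2704]
orientation: [-180.0, 0.0, -122.3]
force: [0.4, 0.1, 1.1]
opening: 0.0264
```

Request:
jog_arm:
  commands:
    - [12,35,0,3.3]
    - [12,35,0,3.3]
    - [12,35,0,3.3]
    - [12,35,0,3.3]
    - [12,35,0,3.3]
    - [12,35,0,3.3]
    - [12,35,0,3.3]
    - [12,35,0,3.3]
    - [12,35,0,3.3]
    - [0,20,0,2.5]

```text
clock: 1.82
tool_pos: [0.5092, 0.054, 0.2695]
orientation: [180.0, -0.0, -90.0]
force: [0.1, -0.1, 1.1]
opening: 0.0005
```

Run:
```python
from h import *
import pickle
o=get_obs();s=snapshot("wrist");save(s,"w1");pickle.dump((o,s),open("w1.pkl","wb"));print(o)
```

```text
{'clock': 1.8167, 'joint_pos': array([ 2.80469029e+01,  2.47936880e+00, -1.19876000e+01, -7.15443553e-03,
       -7.55543931e+01, -2.80772309e+01]), 'qvel': array([24.67747841,  0.57288572,  0.2559469 , -0.10740035, -0.86027931,
        4.5888124 ]), 'tau': array([-1.89398423e+00, -3.44625878e+01,  3.04860306e+01,  7.20044196e+00,
       -2.02918786e-02, -2.48879660e-01]), 'tool_pos': array([0.5091693 , 0.0540002 , 0.26945526]), 'orientation': array([ 1.79977891e+02, -3.94198941e-03, -9.00321132e+01]), 'force': array([ 0.05245978, -0.11370734,  1.12594872]), 'moment': array([-0.02225865,  0.04922485,  0.00492038]), 'opening': 0.00047911855310883624}
```

View pics/w1.png

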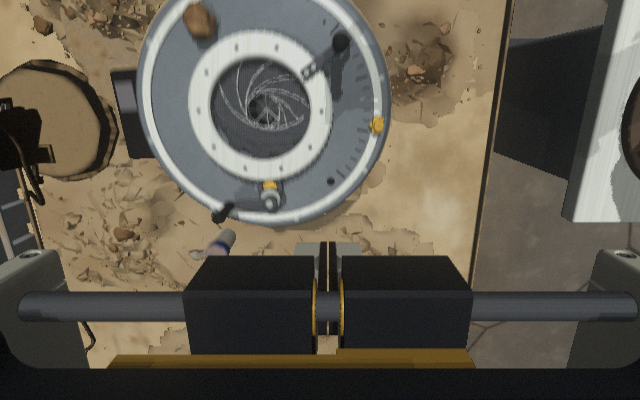

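The wrist view shows the whole drum: index (377,124), iris post top (340,42), clamp pivot (269,200), clamp post (222,213). The arm was still settling, so I'll take the picture again and zoom.

Run:
```python
from h import *
import pickle
for _ in range(4): snapshot("wrist")
o=get_obs();s=snapshot("wrist");save(s,"w2");pickle.dump((o,s),open("w2.pkl","wb"));print(o["qvel"],o["tool_pos"],o["orientation"])
i=cv2.imread("pics/w2.png")
cv2.imwrite("pics/w2z.png",cv2.resize(i[0:235,110:400],None,fx=2.5,fy=2.5,interpolation=cv2.INTER_CUBIC))
```

```text
[-1.06880821 -0.45421242 -0.04875277 -0.03339248 -0.01140613 -0.01625624] [0.50770082 0.05060026 0.26989823] [ 1.79972493e+02 -1.57751081e-02 -9.03008899e+01]
```

View pics/w2z.png

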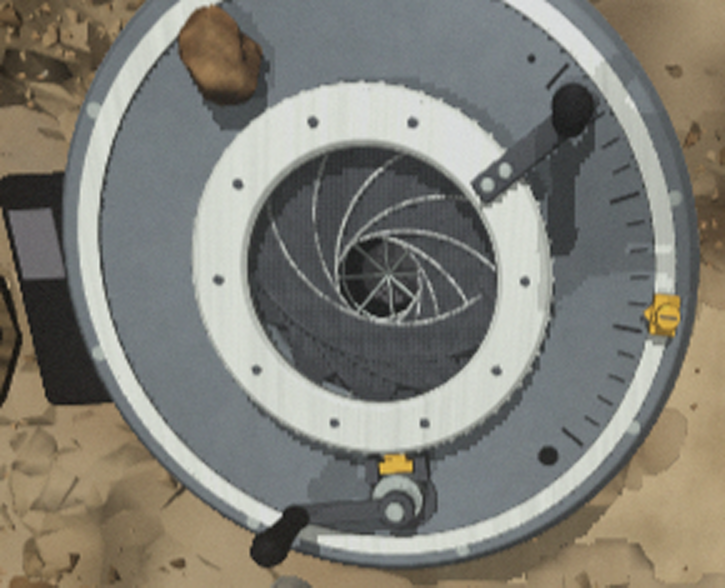

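Run:
```python
from m import *
import pickle
o,s=pickle.load(open("w2.pkl","rb"))
hsv=cv2.cvtColor(s["image"],cv2.COLOR_RGB2HSV)
m=((hsv[...,1]<40)&(hsv[...,2]>165)).astype(np.uint8);m[235:]=0
k,l,st,c=cv2.connectedComponentsWithStats(m)
for i in range(1,k):
    if st[i,4]>400:
        cn=max(cv2.findContours((l==i).astype(np.uint8),cv2.RETR_EXTERNAL,cv2.CHAIN_APPROX_NONE)[0],key=len)[:,0]
        P=np.array([ray(s,u,v,.09,o) for u,v in cn]);print(st[i],circ(P))
z=lambda a,b:(110+a/2.5,b/2.5)
C=[]
holes=[(313,122),(412,123),(525,281),(497,371),(425,423),(334,423),(257,370),(219,280),(238,184)]
P=np.array([ray(s,*z(*p),.09,o) for p in holes]);print("holes",circ(P));c0=circ(P)[0][:2]
for nm,p,h in(("iris post top",(572,104),.142),("iris arm rivets",(497,178),.095),("clamp post top",(268,550),.139),("pivot",(394,512),.1),("slide screw",(668,319),.088),("slide nose",(647,316),.08),("dot0",(548,456),.072),("dot1",(531,59),.072),("clod",(220,57),.085)):
    q=ray(s,*z(*p),h,o)[:2];d=q-c0;print(nm,q.round(4),"r",np.hypot(*d).round(4),"ang",(np.degrees(np.arctan2(d[1],d[0]))%360).round(2))
y=cv2.inRange(hsv,(15,130,120),(35,255,255));k,l,st,c=cv2.connectedComponentsWithStats(y)
for i in range(1,k):
    if st[i,4]>15 and c[i][1]<235:
        q=ray(s,*c[i],.084,o)[:2];d=q-c0;print('yel',st[i],q,np.hypot(*d),np.degrees(np.arctan2(d[1],d[0]))%360)
```

```text
[ 141    0   82  211 2034] (array([ 0.58355555, -0.01044841,  0.11901017]), np.float64(0.003963075314396163))
[ 312    0   68  117 1134] (array([ 0.55952162, -0.01921134,  0.10434999]), np.float64(0.003593386786523326))
[ 572    0   68  223 6123] (array([-0.17880651, -0.03516822,  0.39472796]), np.float64(0.015636360406384484))
[ 187   32  143  148 7822] (array([ 0.58183272, -0.01047771,  0.07379254]), np.float64(0.010222042547055925))
[ 237  136  139   86 1244] (array([ 0.57554234, -0.0065234 ,  0.11950491]), np.float64(0.0038899070162765883))
holes (array([ 0.58041965, -0.00949307,  0.06539943]), np.float64(0.00013066816390502114))
iris post top [ 0.497 -0.072] r 0.1043 ang 216.84
iris arm rivets [ 0.5258 -0.0502] r 0.0681 ang 216.69
clamp post top [0.6206 0.0943] r 0.1113 ang 68.85
pivot [0.5752 0.0916] r 0.1012 ang 92.93
slide screw [0.453  0.0074] r 0.1286 ang 172.43
slide nose [0.4612 0.007 ] r 0.1203 ang 172.14
dot0 [0.5053 0.0733] r 0.1118 ang 132.19
dot1 [ 0.5118 -0.0975] r 0.1116 ang 232.07
clod [ 0.6364 -0.0967] r 0.1036 ang 302.72
yel [368 118  14  16 171] [0.45473933 0.00552739] 0.1265747134651368 173.18472669249707
yel [262 182  13   8  82] [0.57642478 0.07328995] 0.08287934689922317 92.76278810694959
```

Request:
jog_arm:
  commands:
    - [29,3,0,0]
    - [29,3,0,0]
    - [28,4,0,0]
    - [28,4,0,0]
    - [0,0,-30,0]
    - [0,0,-35,0]
    - [0,0,-35,0]
    - [0,0,-32,0]
    - [0,0,-20,0]
    - [0,0,-10,0]

```text
clock: 2.95
tool_pos: [0.62, 0.0629, 0.1048]
orientation: [179.7, -0.1, -90.4]
force: [-0.2, -0.1, 0.8]
opening: 0.0004
```

Run:
```python
from h import *
for _ in range(3): snapshot("wrist")
o=get_obs();s=snapshot("wrist");save(s,"w3");print(o["tool_pos"],o["orientation"],o["force"],o["clock"])
Pv=np.array([.5752,.0925]);r=.047
prev=None
for d in (.016,):
  for th in np.arange(2.5,80,5):
    a=np.radians(th);u=np.array([np.cos(a),np.sin(a)]);t=np.array([-u[1],u[0]]);p=(Pv+r*u-d*t)*1000
    print(th,p.round(1),None if prev is None else (p-prev).round(1));prev=p
```

```text
[0.62222902 0.06391808 0.10843233] [ 1.79988815e+02 -3.25851290e-02 -9.03470906e+01] [1.73841217 0.2830772  1.18133903] 3.1
2.5 [622.9  78.6] None
7.5 [623.9  82.8] [1.  4.2]
12.5 [624.5  87.1] [0.7 4.3]
17.5 [624.8  91.4] [0.3 4.3]
22.5 [624.7  95.7] [-0.1  4.3]
27.5 [624.3 100. ] [-0.5  4.3]
32.5 [623.4 104.3] [-0.8  4.2]
37.5 [622.2 108.4] [-1.2  4.2]
42.5 [620.7 112.5] [-1.6  4. ]
47.5 [618.7 116.3] [-1.9  3.9]
52.5 [616.5 120. ] [-2.2  3.7]
57.5 [613.9 123.5] [-2.6  3.5]
62.5 [611.1 126.8] [-2.9  3.3]
67.5 [608.  129.8] [-3.1  3. ]
72.5 [604.6 132.5] [-3.4  2.7]
77.5 [601.  134.9] [-3.6  2.4]
```

View pics/w3.png

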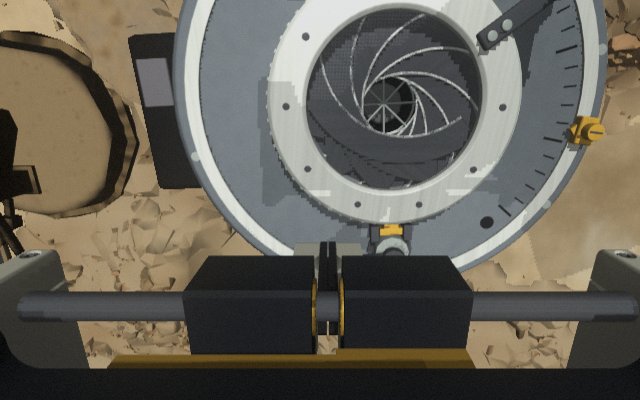

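Request:
jog_arm:
  commands:
    - [0.5,5,0,0]
    - [0.5,5,0,0]
    - [0,4,0,0]
    - [1,4.2,0,5]
    - [0.7,4.3,0,5]
    - [0.3,4.3,0,5]
    - [-0.1,4.3,0,5]
    - [-0.5,4.3,0,5]
    - [-0.8,4.2,0,5]
    - [0,0,0,0]

```text
clock: 3.98
tool_pos: [0.6239, 0.1058, 0.1088]
orientation: [-179.9, -0.0, -60.0]
force: [-0.2, -0.4, -0.3]
opening: 0.0002
```

Run:
```python
from h import *
o=get_obs();s=snapshot("wrist");save(s,"w4");print(o["tool_pos"],o["orientation"],o["force"],o["clock"])
s=snapshot("top");save(s,"t4");i=cv2.imread("pics/t4.png")[120:255,255:400]
cv2.imwrite("pics/t4z.png",cv2.resize(i,None,fx=4.4,fy=4.4,interpolation=cv2.INTER_CUBIC))
```

```text
[0.62390127 0.10575007 0.10878196] [-1.79927197e+02 -4.20210924e-03 -6.00037136e+01] [-0.17625684 -0.35182248 -0.29297982] 3.9833
```

View pics/w4.png

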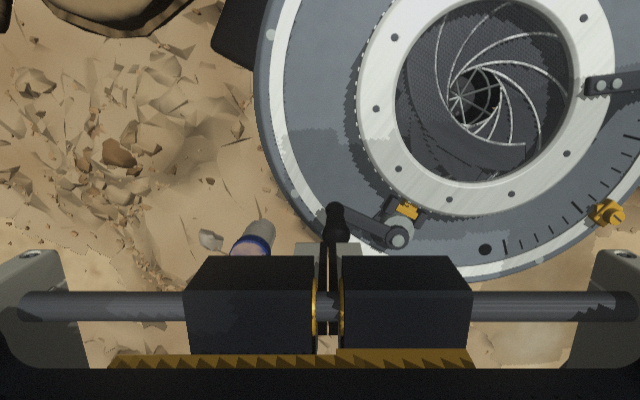

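View pics/t4z.png

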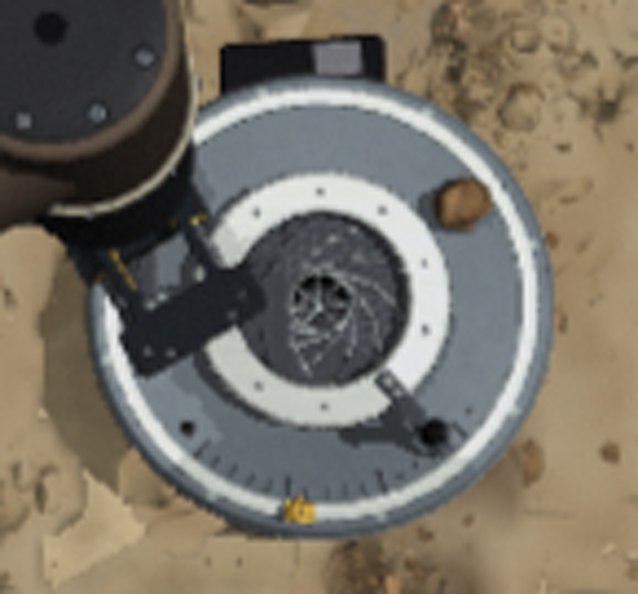

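Run:
```python
from h import *
o=get_obs();s=snapshot("wrist")
Pv=np.array([.5752,.0925]);r=.047
print("tcp",proj(s,o["tool_pos"],o),"pivot",proj(s,[*Pv,.1],o))
for th in (2.5,12,22,32.5,42):
    a=np.radians(th);p=Pv+r*np.array([np.cos(a),np.sin(a)]);print(th,p,proj(s,[*p,.139],o),proj(s,[*p,.092],o))
i=cv2.imread("pics/w4.png")[180:280,230:480];cv2.imwrite("pics/w4z.png",cv2.resize(i,None,fx=3.2,fy=3.2,interpolation=cv2.INTER_CUBIC))
```

```text
tcp [326.64926849 231.27510071] pivot [400.68566261 244.4917089 ]
2.5 [0.62215527 0.09455011] [339.02517027 239.98919665] [336.72427304 209.53919617]
12 [0.62117294 0.10227185] [333.32393514 252.3314131 ] [332.17407669 219.7377014 ]
22 [0.61877764 0.11010651] [329.93252351 265.68947537] [329.45908517 230.83211823]
32.5 [0.6148394  0.11775308] [329.2510404  279.65416833] [328.9149294  242.49365787]
42 [0.61012781 0.12394914] [331.0947517  291.85676844] [330.40885517 252.73709438]
```

View pics/w4z.png

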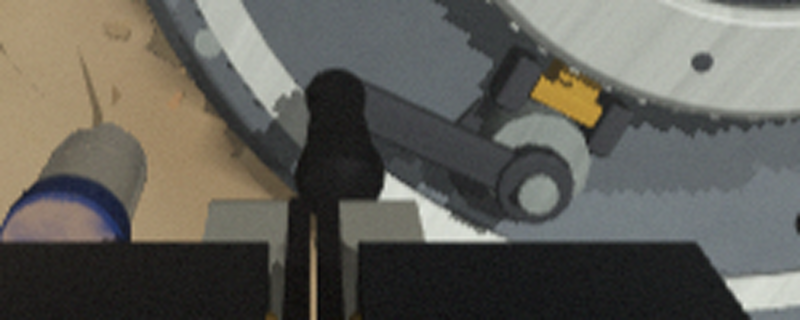

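Run:
```python
from h import *
o=get_obs();s=snapshot("wrist");Mi=np.linalg.inv(s["mount"])
def pt(p):
    c=Mi@np.array([*p,1.]);q=K(s)@c[:3];return (q[:2]/q[2]).round(1)
for x in(-.0095,0,.0095):
    print(x,[pt((x,0,z)) for z in(0,-.01,-.02,-.04,-.06)], pt((x,.021,0)),pt((x,-.021,0)))
i=cv2.imread("pics/w1.png")[225:345,260:400];cv2.imwrite("pics/w1f.png",cv2.resize(i,None,fx=5,fy=5,interpolation=cv2.INTER_CUBIC))
```

```text
-0.0095 [array([326.7, 245.2]), array([326.6, 252.6]), array([326.6, 260.7]), array([326.5, 279.4]), array([326.4, 302.8])] [360.1 245.2] [293.2 245.2]
0 [array([326.6, 231.3]), array([326.6, 238.1]), array([326.6, 245.6]), array([326.5, 263. ]), array([326.4, 284.7])] [360.6 231.3] [292.7 231.3]
0.0095 [array([326.6, 216.9]), array([326.6, 223.1]), array([326.6, 230. ]), array([326.5, 246. ]), array([326.4, 266. ])] [361.1 216.9] [292.2 216.9]
```

View pics/w1f.png

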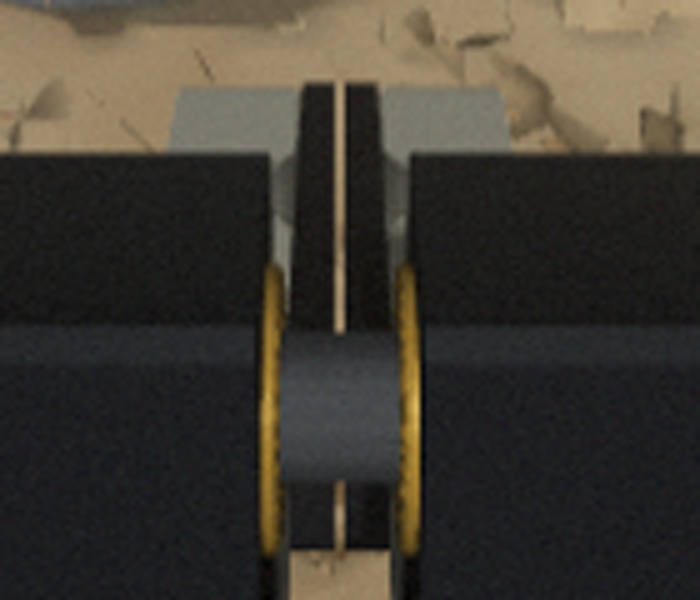

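Run:
```python
import cv2
i=cv2.imread("pics/wrist0.png")[220:380,130:530];cv2.imwrite("pics/w0f.png",cv2.convertScaleAbs(cv2.resize(i,None,fx=2,fy=2,interpolation=cv2.INTER_CUBIC),alpha=1.8,beta=20))
```

```text
(no output)
```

View pics/w0f.png

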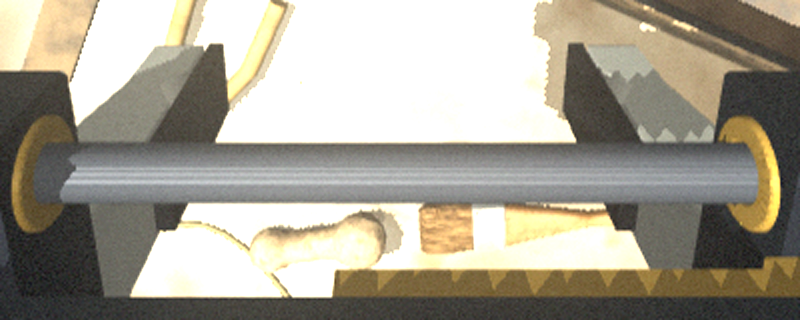

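Run:
```python
from h import *
o=get_obs();s=snapshot("scene");p=np.array(o["tool_pos"])
i=cv2.cvtColor(s["image"],cv2.COLOR_RGB2BGR)
u,v=proj(s,p);x0,y0=int(u-75),int(v-80);k=5
j=cv2.resize(i[y0:y0+115,x0:x0+155],None,fx=k,fy=k,interpolation=cv2.INTER_CUBIC)
for dz,c in((0,(0,0,255)),(.035,(0,255,0)),(.066,(255,0,0))):
    a=proj(s,p+[0,0,dz]);cv2.circle(j,(int((a[0]-x0)*k),int((a[1]-y0)*k)),4,c,1)
for P in([.6222,.0946,.139],[.6222,.0946,.092]):
    a=proj(s,P);cv2.circle(j,(int((a[0]-x0)*k),int((a[1]-y0)*k)),4,(255,0,255),1)
cv2.imwrite("pics/s5.png",j);print(u,v,o["clock"])
```

```text
289.0046284810359 197.93893599903868 4.1833
```

View pics/s5.png

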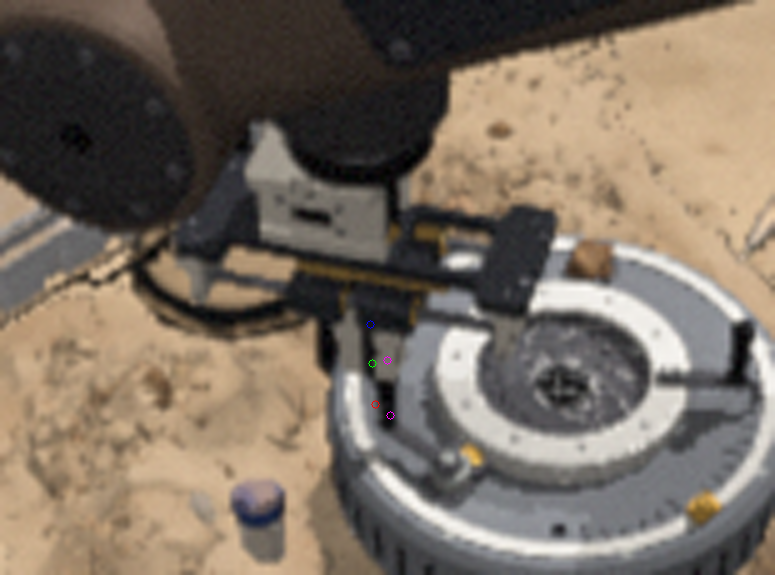

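The wrist and scene views agree: the clamp post is still at its start, and the fingers passed over it. The tips end about 30–35 mm short of the stated TCP (they should be at z≈0.109 but appear near 0.14). I'll go back to the inner side, high over the post, and come down lower in steps while watching the force.

Request:
jog_arm:
  commands:
    - [0,0,25,0]
    - [0,0,25,0]
    - [0,0,0,-6]
    - [0,-10,0,-6]
    - [0,-18,0,-6]
    - [-1,-16,0,-6]
    - [0,0,0,-6]
    - [0,0,-20,0]
    - [0,0,-20,0]
    - [0,0,-10,0]

```text
clock: 5.07
tool_pos: [0.6214, 0.0598, 0.106]
orientation: [179.9, -0.0, -90.4]
force: [-0.3, 0.3, 0.2]
opening: 0.0004
```

Request:
jog_arm:
  commands:
    - [0,0,-4,0]
    - [0,0,-4,0]
    - [0,0,-4,0]
    - [0,0,-4,0]
    - [0,0,-4,0]
    - [0,0,-4,0]
    - [0,0,-2,0]
    - [0,0,0,0]
    - [0,0,0,0]
    - [0,0,0,0]

```text
clock: 5.9
tool_pos: [0.6228, 0.0605, 0.0823]
orientation: [-180.0, 0.0, -90.3]
force: [0.0, -0.0, -0.3]
opening: 0.0004
```

```bash
cat > sc.py <<'E'
from h import *
import sys
def sc(n,pts=[],k=5,h=(75,80,155,115)):
    o=get_obs();s=snapshot("scene");p=np.array(o["tool_pos"])
    i=cv2.cvtColor(s["image"],cv2.COLOR_RGB2BGR)
    u,v=proj(s,p);x0,y0=int(u-h[0]),int(v-h[1])
    j=cv2.resize(i[y0:y0+h[3],x0:x0+h[2]],None,fx=k,fy=k,interpolation=cv2.INTER_CUBIC)
    for P in list(pts)+[p]:
        a=proj(s,P);cv2.circle(j,(int((a[0]-x0)*k),int((a[1]-y0)*k)),4,(0,0,255),1)
    cv2.imwrite(f"pics/{n}.png",j);print(o["tool_pos"],o["orientation"][2],o["force"],o["clock"])
sc(sys.argv[1])
E
python3 sc.py s6
```

```text
[0.62281366 0.06051008 0.08230962] -90.28666257974389 [ 0.00124533 -0.04891389 -0.25921277] 5.9
```

View pics/s6.png

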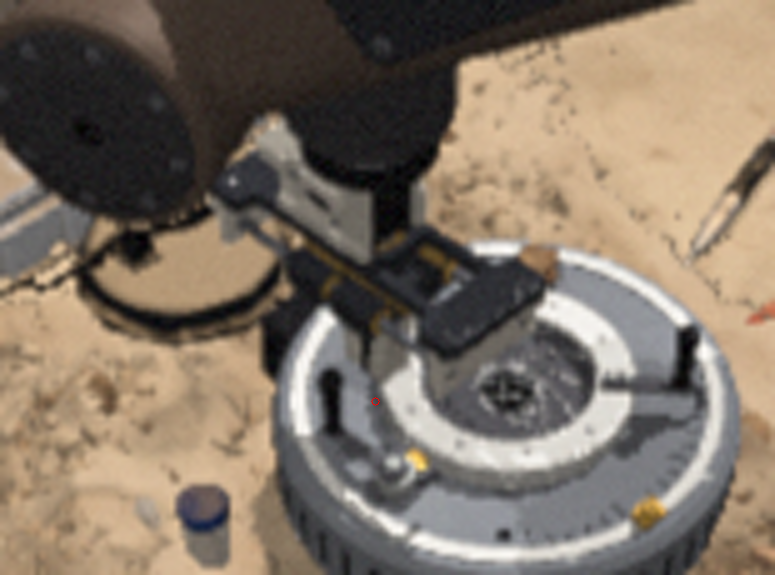

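Request:
jog_arm:
  commands:
    - [0,6,0,0]
    - [0,6,0,0]
    - [0,6,0,0]
    - [1,4.2,0,5]
    - [0.7,4.3,0,5]
    - [0.3,4.3,0,5]
    - [-0.1,4.3,0,5]
    - [0,0,0,0]
    - [0,0,0,0]
    - [0,0,0,0]

```text
clock: 6.78
tool_pos: [0.6244, 0.0959, 0.082]
orientation: [180.0, 0.0, -70.4]
force: [-0.6, -0.3, -0.3]
opening: 0.0007
```

```bash
python3 sc.py s7
```

```text
[0.62441261 0.09586288 0.08201473] -70.43453347988245 [-0.55461062 -0.31343704 -0.2705171 ] 6.7833
```

View pics/s7.png

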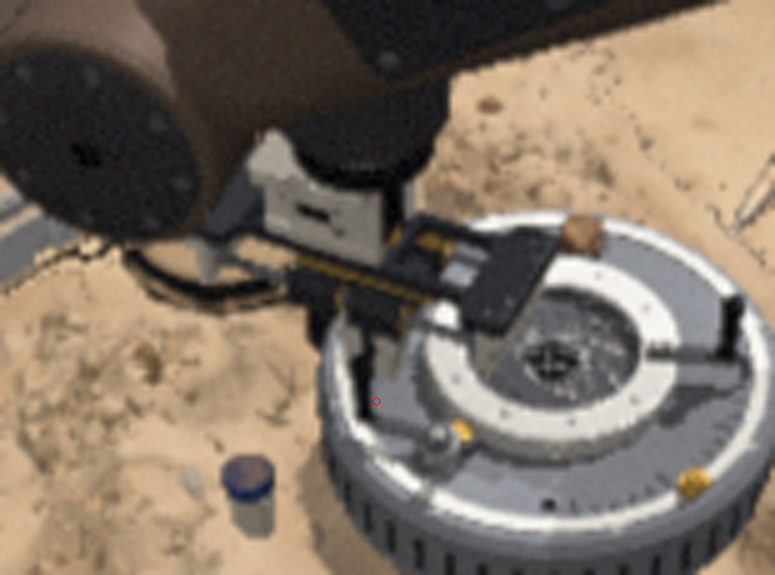

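The clamp post is now being carried: the handle turned from (-73,-40) to (-75,-25) px. I'll continue the swing.

Request:
jog_arm:
  commands:
    - [-0.5,4.3,0,5]
    - [-0.8,4.2,0,5]
    - [-1.2,4.2,0,5]
    - [-1.6,4,0,5]
    - [-1.9,3.9,0,5]
    - [-2.2,3.7,0,5]
    - [-2.6,3.5,0,5]
    - [-2.9,3.3,0,5]
    - [0,0,0,0]
    - [0,0,0,0]

```text
clock: 7.67
tool_pos: [0.6108, 0.1267, 0.0821]
orientation: [-180.0, 0.0, -30.5]
force: [-0.2, -0.2, 0.5]
opening: 0.0006
```

Request:
jog_arm:
  commands:
    - [-1.5,1.5,0,2.5]
    - [-1.6,1.5,0,2.5]
    - [-1.7,1.4,0,2.5]
    - [-1.7,1.3,0,2.5]
    - [-1.8,1.2,0,2]
    - [0,0,0,0]
    - [0,0,0,0]
    - [0,0,0,0]
    - [0,0,0,0]
    - [0,0,0,0]

```text
clock: 8.5
tool_pos: [0.6061, 0.1325, 0.0827]
orientation: [-179.9, -0.3, -18.5]
force: [13.3, -7.7, -7.0]
opening: 0.0003
```

```bash
python3 sc.py s8
```

```text
[0.6061103  0.13249202 0.08267858] -18.525728171139257 [13.25087704 -7.67818212 -6.97990844] 8.5
```

View pics/s8.png

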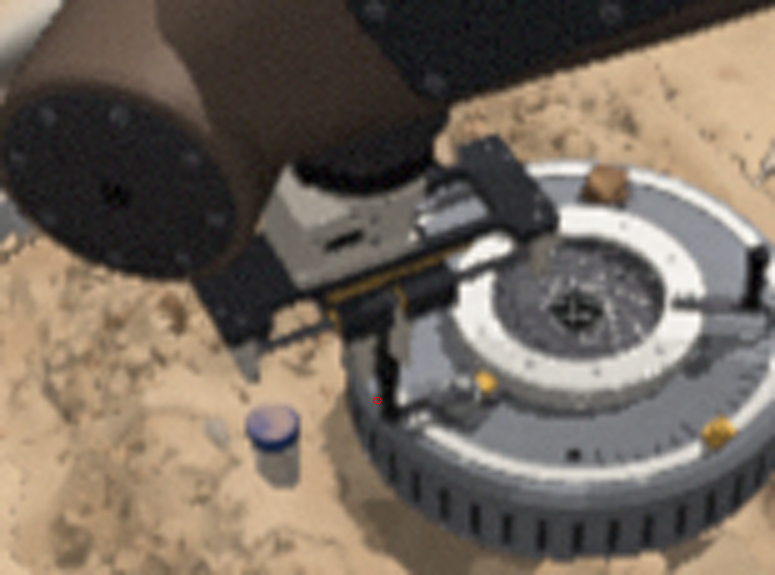

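Request:
jog_arm:
  commands:
    - [4,-1.5,0,0]
    - [6,-2,0,0]
    - [6,-2,0,0]
    - [0,0,15,0]
    - [0,0,30,0]
    - [0,0,35,0]
    - [-25,-25,0,-6]
    - [-25,-25,0,-6]
    - [0,0,0,0]
    - [0,0,0,0]

```text
clock: 9.38
tool_pos: [0.5678, 0.077, 0.1629]
orientation: [-179.9, -0.0, -30.4]
force: [1.2, 1.1, 0.8]
opening: 0.0003
```

Run:
```python
from h import *
o=get_obs();print(o["tool_pos"],o["orientation"][2],o["force"],o["clock"])
C=np.array([.5804,-.0095]);R=.105;prev=None
for d,th in [(.032,216.8)]+[(.0164,x) for x in np.arange(216.8,171,-4.45)]:
    a=np.radians(th);u=np.array([np.cos(a),np.sin(a)]);t=np.array([u[1],-u[0]]);p=(C+R*u-d*t)*1000
    print(round(th,1),p.round(1),np.degrees(np.arctan2(-t[1],-t[0])).round(1),None if prev is None else (p-prev).round(1));prev=p
s=snapshot("top");save(s,"t9");i=cv2.imread("pics/t9.png")[120:255,255:400]
cv2.imwrite("pics/t9z.png",cv2.resize(i,None,fx=4.4,fy=4.4,interpolation=cv2.INTER_CUBIC))
```

```text
[0.5677626  0.07700066 0.16291701] -30.43530021243653 [1.2101919  1.13166805 0.81368818] 9.3833
216.8 [515.5 -98. ] -53.2 None
216.8 [506.1 -85.5] -53.2 [-9.3 12.5]
212.4 [500.5 -79.5] -57.6 [-5.7  6. ]
207.9 [495.3 -73.1] -62.1 [-5.2  6.4]
203.5 [490.6 -66.3] -66.5 [-4.7  6.8]
199.0 [486.5 -59.2] -71.0 [-4.1  7.1]
194.6 [482.9 -51.8] -75.4 [-3.6  7.4]
190.1 [479.9 -44.1] -79.9 [-3.   7.7]
185.7 [477.5 -36.2] -84.3 [-2.4  7.9]
181.2 [475.8 -28.1] -88.8 [-1.8  8.1]
176.8 [474.6 -19.9] -93.2 [-1.1  8.2]
172.3 [474.1 -11.7] -97.7 [-0.5  8.2]
```

View pics/t9z.png

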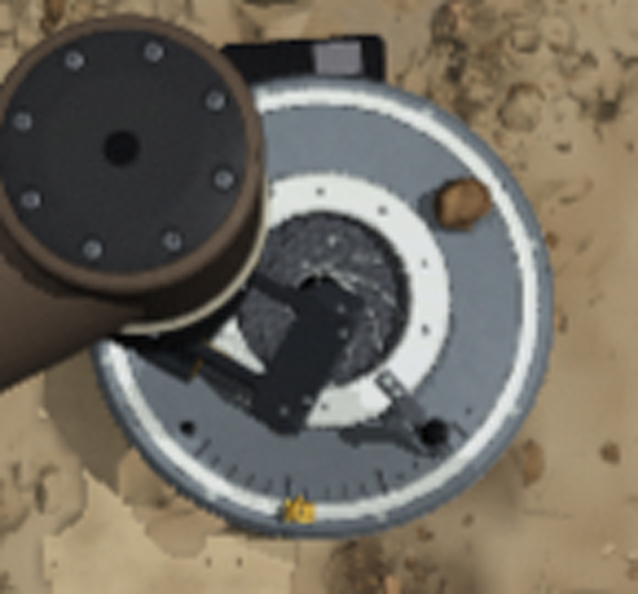

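Request:
jog_arm:
  commands:
    - [-10.5,-35,0,-4.6]
    - [-10.5,-35,0,-4.6]
    - [-10.5,-35,0,-4.6]
    - [-10.5,-35,0,-4.6]
    - [-10.5,-35,0,-4.4]
    - [0,0,-15,0]
    - [0,0,-20,0]
    - [0,0,-20,0]
    - [0,0,-15,0]
    - [0,0,-8,0]

```text
clock: 10.27
tool_pos: [0.5156, -0.0969, 0.0818]
orientation: [179.9, 0.1, -53.1]
force: [0.3, -1.4, -1.2]
opening: 0.0004
```

```bash
python3 - <<'E'
from h import *
for _ in range(3): snapshot("scene")
o=get_obs();print(o["tool_pos"],o["orientation"][2],o["force"],o["clock"])
E
sed -i 's/^sc(sys/import sys\nsc(sys/' sc.py; python3 sc.py s10
```

```text
[ 0.516356   -0.09681668  0.08370059] -53.05998850991562 [ 0.09340935 -0.43747293 -0.07414304] 10.4167
[ 0.516356   -0.09681668  0.08370059] -53.05998850991562 [ 0.09340935 -0.43747293 -0.07414304] 10.4167
```

View pics/s10.png

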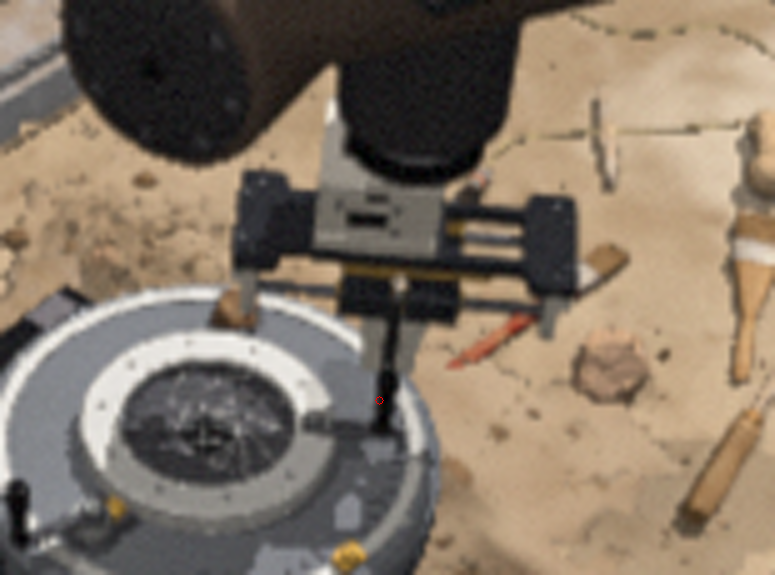

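Request:
jog_arm:
  commands:
    - [-3.5,4,0,0]
    - [-3.5,4,0,0]
    - [-3,3.3,0,0]
    - [-2.9,3,0,-2.2]
    - [-2.8,3,0,-2.3]
    - [-5.2,6.4,0,-4.5]
    - [-4.7,6.8,0,-4.4]
    - [-4.1,7.1,0,-4.5]
    - [0,0,0,0]
    - [0,0,0,0]

```text
clock: 11.3
tool_pos: [0.4866, -0.0588, 0.0847]
orientation: [-179.9, -0.0, -70.8]
force: [1.4, -0.5, -0.2]
opening: 0.0005
```

```bash
python3 sc.py s11
```

```text
[ 0.48655546 -0.05881649  0.0847384 ] -70.7817562361842 [ 1.42481187 -0.45110006 -0.15207064] 11.3
```

View pics/s11.png

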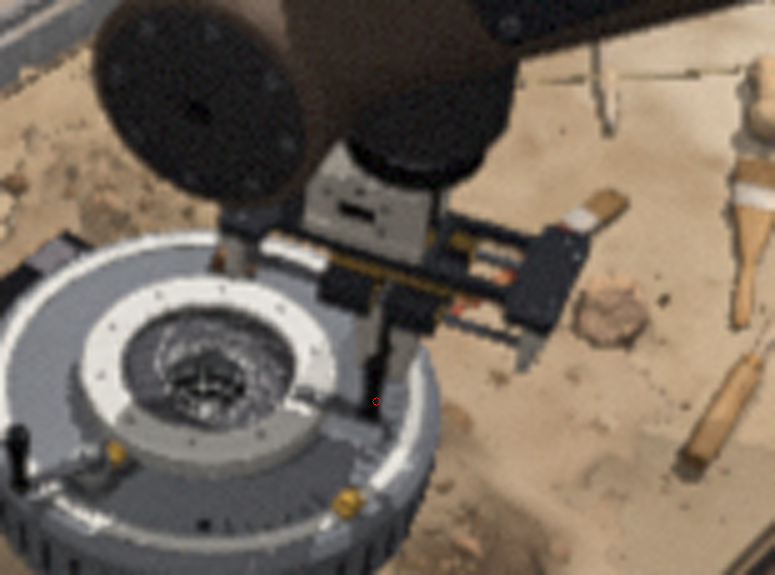

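Request:
jog_arm:
  commands:
    - [-3.6,7.4,0,-4.4]
    - [-3,7.7,0,-4.5]
    - [-2.4,7.9,0,-4.4]
    - [-1.8,8.1,0,-4.5]
    - [-0.6,4.1,0,-2.2]
    - [-0.5,4.1,0,-2.2]
    - [-0.3,4.1,0,-2.2]
    - [0,0,0,0]
    - [0,0,0,0]
    - [0,0,0,0]

```text
clock: 12.18
tool_pos: [0.4742, -0.0162, 0.0841]
orientation: [-180.0, 0.0, -95.3]
force: [0.3, -1.0, 1.2]
opening: 0.0005
```

Run:
```python
from h import *
import pickle
o=get_obs();s=snapshot("wrist");print(o["tool_pos"],o["orientation"],o["force"],o["clock"]);save(s,"w12");pickle.dump((o,s),open("w12.pkl","wb"))
```

```text
[ 0.47421431 -0.01618236  0.08413915] [-1.79996032e+02  2.47358962e-03 -9.52743405e+01] [ 0.26017456 -1.03367135  1.16280925] 12.1833
```

View pics/w12.png

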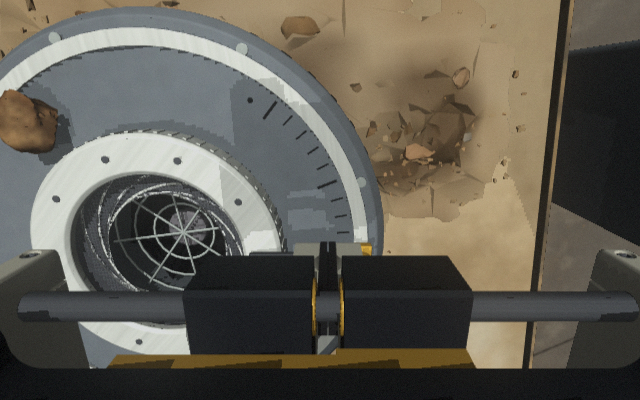

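Request:
jog_arm:
  commands:
    - [0,-8,0,0]
    - [0,-8,0,0]
    - [0,0,25,0]
    - [0,0,35,0]
    - [0,0,35,0]
    - [6,17,25,1]
    - [6,17,25,1]
    - [6,17,20,1]
    - [6,17,16,1]
    - [6,17,0,1]

```text
clock: 13.07
tool_pos: [0.5059, 0.0534, 0.2688]
orientation: [-179.7, 0.1, -90.3]
force: [0.7, 0.0, -0.3]
opening: 0.0008
```

```bash
cat > v.py <<'E'
from h import *
import pickle,sys
n=sys.argv[1]
for _ in range(5): snapshot("wrist")
o=get_obs();s=snapshot("wrist");save(s,n);pickle.dump((o,s),open(n+".pkl","wb"));print(o["tool_pos"],o["orientation"],o["qvel"].round(2),o["clock"])
i=cv2.imread(f"pics/{n}.png")
cv2.imwrite(f"pics/{n}z.png",cv2.resize(i[0:235,110:400],None,fx=2.5,fy=2.5,interpolation=cv2.INTER_CUBIC))
E
python3 v.py w13
```

```text
[0.50355859 0.05231491 0.26436609] [ 1.79918615e+02 -2.35817881e-02 -9.03990421e+01] [-0.24 -0.26 -0.19  0.02 -0.11 -0.17] 13.3167
```

View pics/w13z.png

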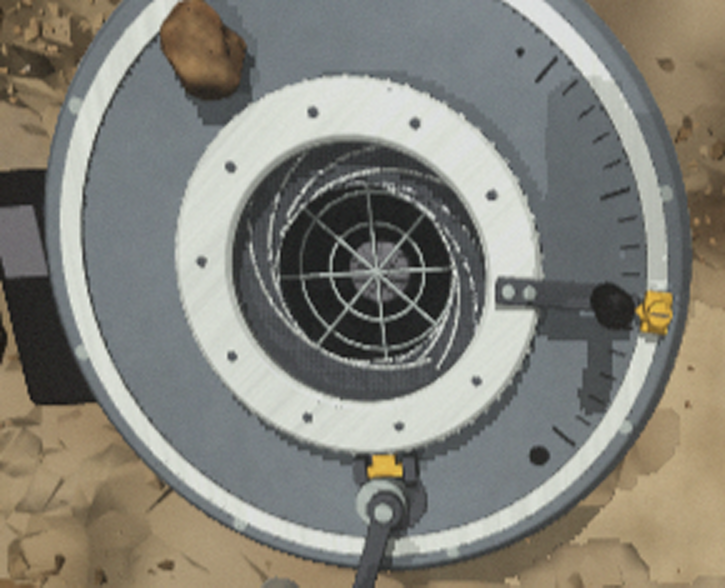

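Run:
```python
from m import *
import pickle
o,s=pickle.load(open("w13.pkl","rb"))
z=lambda a,b:(110+a/2.5,b/2.5)
holes=[(313,113),(415,124),(492,196),(476,381),(399,426),(308,417),(232,356),(202,261),(231,167)]
P=np.array([ray(s,*z(*p),.09,o) for p in holes]);print("holes",circ(P));c0=circ(P)[0][:2]
for nm,p,h in(("iris post top",(611,302),.142),("rivet1",(508,293),.095),("rivet2",(530,294),.095),("rivetmid",(519,293.5),.095),("slide screw",(659,314),.088),("nose",(638,312),.08),("pivot",(382,514),.1),("handle",(370,575),.092),("dot0",(539,456),.072),("dot1",(520,51),.072)):
    q=ray(s,*z(*p),h,o)[:2];d=q-c0;print(nm,q.round(4),"r",np.hypot(*d).round(4),"ang",(np.degrees(np.arctan2(d[1],d[0]))%360).round(2))
hsv=cv2.cvtColor(s["image"],cv2.COLOR_RGB2HSV)
y=cv2.inRange(hsv,(15,130,120),(35,255,255));k,l,st,c=cv2.connectedComponentsWithStats(y)
for i in range(1,k):
    if st[i,4]>15 and c[i][1]<235:
        q=ray(s,*c[i],.084,o)[:2];d=q-c0;print('yel',st[i],q,np.hypot(*d),np.degrees(np.arctan2(d[1],d[0]))%360)
i=s["image"][95:150,290:390,::-1];cv2.imwrite("pics/w13f.png",cv2.resize(i,None,fx=7,fy=7,interpolation=cv2.INTER_CUBIC))
```

```text
holes (array([ 0.58050104, -0.00947988,  0.06524212]), np.float64(0.00012929614193163421))
iris post top [ 0.4782 -0.0036] r 0.1024 ang 176.7
rivet1 [ 0.5175 -0.0033] r 0.0633 ang 174.38
rivet2 [ 0.5084 -0.0028] r 0.0724 ang 174.72
rivetmid [ 0.513 -0.003] r 0.0679 ang 174.56
slide screw [0.4533 0.0065] r 0.1282 ang 172.84
nose [0.4615 0.0064] r 0.1201 ang 172.4
pivot [0.5754 0.0921] r 0.1017 ang 92.89
handle [0.5845 0.125 ] r 0.1345 ang 88.28
dot0 [0.5053 0.0735] r 0.112 ang 132.18
dot1 [ 0.5117 -0.0979] r 0.112 ang 232.09
yel [364 117  15  16 175] [0.45480947 0.00564529] 0.12659834507039625 173.138268232705
yel [257 182  14   9 105] [0.57642127 0.07452047] 0.0840993722226192 92.7805839995804
```

View pics/w13f.png

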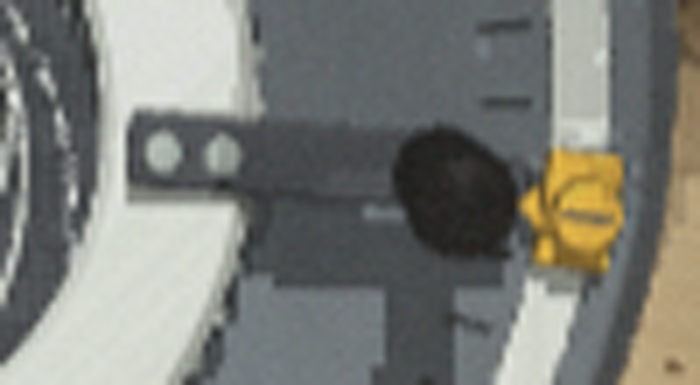

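The lever is at about 174.6°, against about 172.5° for the index, so it needs roughly 2° more (4 mm). I'll go back and nudge it.

Request:
jog_arm:
  commands:
    - [-6,-17,-16,-1.4]
    - [-6,-17,-16,-1.4]
    - [-6,-17,-16,-1.4]
    - [-6,-17,-16,-1.4]
    - [-5.5,-17,-16,-1.3]
    - [0,0,-35,0]
    - [0,0,-35,0]
    - [0,0,-25,0]
    - [0,0,-5,0]
    - [0,0,0,0]

```text
clock: 14.2
tool_pos: [0.4731, -0.0331, 0.0838]
orientation: [179.8, -0.1, -97.3]
force: [0.0, -0.9, -0.3]
opening: 0.0005
```

Request:
jog_arm:
  commands:
    - [0,5,0,0]
    - [0,5,0,0]
    - [0,3,0,0]
    - [0,2,0,0]
    - [0,2,0,0]
    - [0,2,0,0]
    - [0,0,0,0]
    - [0,0,0,0]
    - [0,0,0,0]
    - [0,0,0,0]

```text
clock: 15.03
tool_pos: [0.4747, -0.0128, 0.085]
orientation: [-180.0, 0.0, -97.3]
force: [0.6, -1.4, -0.1]
opening: 0.0001
```

Request:
jog_arm:
  commands:
    - [0,-8,0,0]
    - [0,-12,0,0]
    - [0,0,25,0]
    - [0,0,35,0]
    - [0,0,35,0]
    - [6,17,25,1.4]
    - [6,17,25,1.4]
    - [6,17,20,1.4]
    - [6,17,16,1.4]
    - [6,17,0,1.4]

```text
clock: 15.87
tool_pos: [0.5063, 0.0527, 0.2697]
orientation: [-179.7, 0.1, -90.2]
force: [0.4, -0.9, 0.8]
opening: 0.0003
```

```bash
python3 v.py w14
python3 - <<'E'
from h import *
import pickle
o,s=pickle.load(open("w14.pkl","rb"))
i=s["image"][95:150,290:390,::-1];cv2.imwrite("pics/w14f.png",cv2.resize(i,None,fx=7,fy=7,interpolation=cv2.INTER_CUBIC))
E
```

```text
[0.50399359 0.05147431 0.26531345] [ 1.79910645e+02 -2.64340338e-02 -9.03075246e+01] [-0.23 -0.24 -0.21  0.16  0.01 -0.01] 16.1167
```

View pics/w14f.png

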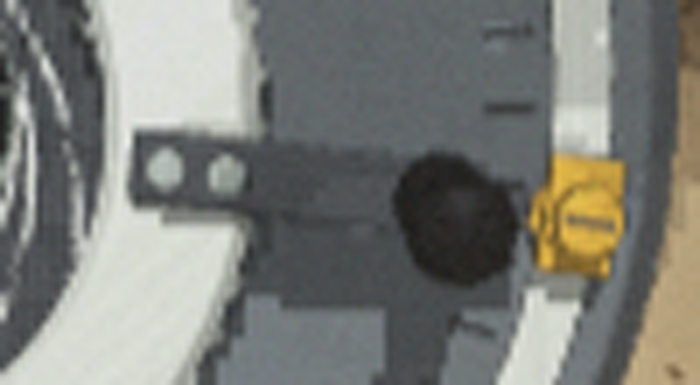

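View pics/w14.png

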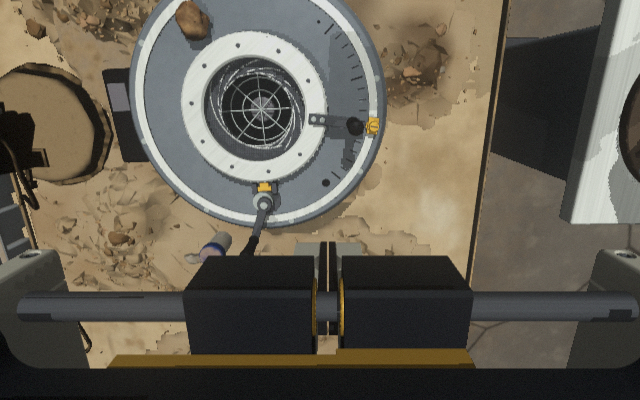

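Run:
```python
from m import *
import pickle
o,s=pickle.load(open("w14.pkl","rb"))
c0=np.array([.58045,-.00948])
f=lambda a,b:(290+a/7-.4,95+b/7-.4)
for nm,p,h in(("rivet1",(165,168),.095),("rivet2",(227,175),.095),("post top",(458,225),.142),("nose",(538,216),.08),("screw",(590,222),.088)):
    q=ray(s,*f(*p),h,o)[:2];d=q-c0;print(nm,q.round(4),"r",np.hypot(*d).round(4),"ang",(np.degrees(np.arctan2(d[1],d[0]))%360).round(2))
Pv=np.array([.5753,.0925]);r=.047;d=.0164;prev=None
for dd,th in[(.04,71.3),(.016,71.3)]+[(d,t) for t in np.arange(71.3,-1,-5)]:
    a=np.radians(th);u=np.array([np.cos(a),np.sin(a)]);t=np.array([-u[1],u[0]]);p=(Pv+r*u+dd*t)*1000
    print(round(th,1),p.round(1),"yaw",round(th-90,1),None if prev is None else (p-prev).round(1));prev=p
```

```text
rivet1 [ 0.5181 -0.0026] r 0.0627 ang 173.7
rivet2 [ 0.5089 -0.0015] r 0.072 ang 173.66
post top [0.478 0.001] r 0.103 ang 174.18
nose [0.4604 0.0063] r 0.121 ang 172.51
screw [0.4533 0.0064] r 0.1281 ang 172.87
71.3 [552.5 149.8] yaw -18.7 None
71.3 [575.2 142.1] yaw -18.7 [22.7 -7.7]
71.3 [574.8 142.3] yaw -18.7 [-0.4  0.1]
66.3 [579.2 142.1] yaw -23.7 [ 4.3 -0.1]
61.3 [583.5 141.6] yaw -28.7 [ 4.3 -0.5]
56.3 [587.7 140.7] yaw -33.7 [ 4.2 -0.9]
51.3 [591.9 139.4] yaw -38.7 [ 4.2 -1.3]
46.3 [595.9 137.8] yaw -43.7 [ 4.  -1.6]
41.3 [599.8 135.8] yaw -48.7 [ 3.9 -2. ]
36.3 [603.5 133.5] yaw -53.7 [ 3.7 -2.3]
31.3 [606.9 130.9] yaw -58.7 [ 3.5 -2.6]
26.3 [610.2 128. ] yaw -63.7 [ 3.2 -2.9]
21.3 [613.1 124.9] yaw -68.7 [ 3.  -3.2]
16.3 [615.8 121.4] yaw -73.7 [ 2.7 -3.4]
11.3 [618.2 117.8] yaw -78.7 [ 2.4 -3.6]
6.3 [620.2 114. ] yaw -83.7 [ 2.  -3.8]
1.3 [621.9 110. ] yaw -88.7 [ 1.7 -4. ]
```

Lever at 173.7° and index at about 172.6°, which is about 2 mm off. Now I'll clamp, pushing from the outer side.

Request:
jog_arm:
  commands:
    - [5,10,-6,7.1]
    - [5,10,-6,7.1]
    - [5,10,-6,7.1]
    - [5,10,-6,7.1]
    - [5,10,-6,7.1]
    - [5,10,-6,7.1]
    - [5,10,-6,7.1]
    - [5,10,-6,7.1]
    - [4.5,9.5,-6,7.1]
    - [4.5,9.5,-6,7.1]

```text
clock: 17.0
tool_pos: [0.5535, 0.1504, 0.2054]
orientation: [180.0, 0.0, -19.0]
force: [0.9, -0.4, 0.4]
opening: 0.0002
```

Request:
jog_arm:
  commands:
    - [0,0,-30,0]
    - [0,0,-30,0]
    - [0,0,-30,0]
    - [0,0,-20,0]
    - [0,0,-10,0]
    - [0,0,-2,0]
    - [0,0,0,0]
    - [0,0,0,0]
    - [0,0,0,0]
    - [0,0,0,0]

```text
clock: 17.83
tool_pos: [0.5544, 0.1514, 0.0855]
orientation: [-179.9, -0.1, -19.3]
force: [-0.2, 0.5, -0.0]
opening: 0.0003
```

```bash
python3 sc.py s15
```

```text
[0.55439264 0.15141606 0.08547563] -19.287269878008377 [-0.15959367  0.46466267 -0.02875246] 17.8333
```

View pics/s15.png

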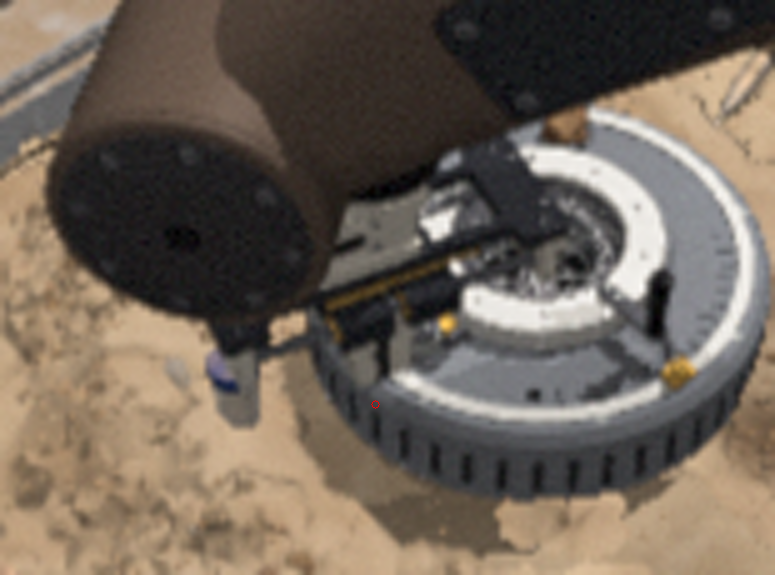

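Request:
jog_arm:
  commands:
    - [6,-3,0,0]
    - [6,-2.5,0,0]
    - [5,-2,0,0]
    - [3.5,-1.7,0,0]
    - [4.3,-0.1,0,-4.5]
    - [4.3,-0.5,0,-5]
    - [4.2,-0.9,0,-5]
    - [4.2,-1.3,0,-5]
    - [4,-1.6,0,-5]
    - [3.9,-2,0,-5]

```text
clock: 18.72
tool_pos: [0.5996, 0.1357, 0.084]
orientation: [-180.0, 0.0, -49.0]
force: [-1.4, 2.5, 1.7]
opening: 0.0004
```

Request:
jog_arm:
  commands:
    - [3.7,-2.3,0,-5]
    - [3.5,-2.6,0,-5]
    - [3.2,-2.9,0,-5]
    - [3,-3.2,0,-5]
    - [2.7,-3.4,0,-5]
    - [2.4,-3.6,0,-5]
    - [0,0,0,0]
    - [0,0,0,0]
    - [0,0,0,0]
    - [0,0,0,0]

```text
clock: 19.55
tool_pos: [0.6174, 0.1173, 0.0839]
orientation: [180.0, -0.0, -78.7]
force: [-0.1, -0.5, -0.1]
opening: 0.0004
```

```bash
python3 sc.py s16
```

```text
[0.61738062 0.11732498 0.08390418] -78.67631023489153 [-0.06811754 -0.53224812 -0.06639696] 19.55
```

View pics/s16.png

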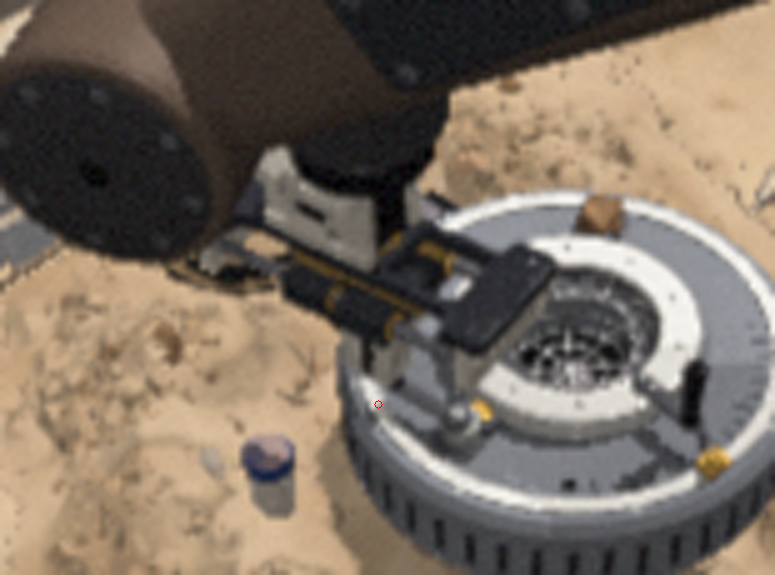

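Clamping is in progress, about 11° short. Now the last part, slowly up to the stop.

Request:
jog_arm:
  commands:
    - [1,-1.9,0,-2.5]
    - [1,-1.9,0,-2.5]
    - [0.9,-2,0,-2.5]
    - [0.8,-2,0,-2.5]
    - [0.3,-1.2,0,-1]
    - [0.3,-1.2,0,0]
    - [0,-0.8,0,0]
    - [0,0,0,0]
    - [0,0,0,0]
    - [0,0,0,0]

```text
clock: 20.43
tool_pos: [0.6216, 0.1116, 0.0839]
orientation: [-179.9, 0.3, -89.7]
force: [-5.9, 20.2, 0.4]
opening: 0.0005
```

Request:
jog_arm:
  commands:
    - [0,6,0,0]
    - [0,7,0,0]
    - [0,8,0,0]
    - [0,0,25,0]
    - [0,0,35,0]
    - [0,0,35,0]
    - [-29,-19,25,0]
    - [-29,-19,25,0]
    - [-29,-19,25,0]
    - [-29,-19,10,0]

```text
clock: 21.27
tool_pos: [0.5081, 0.0522, 0.2654]
orientation: [-179.8, 0.0, -89.8]
force: [0.9, -0.1, 0.4]
opening: 0.0008
```

```bash
python3 v.py w17
python3 - <<'E'
from h import *
import pickle
s=snapshot("top");save(s,"t17")
E
```

```text
[0.50806914 0.0528618  0.26241326] [-1.79957416e+02  1.62666688e-02 -8.97938749e+01] [ 0.15  2.15  0.2  -0.1   0.02  0.07] 21.5167
```

View pics/w17z.png

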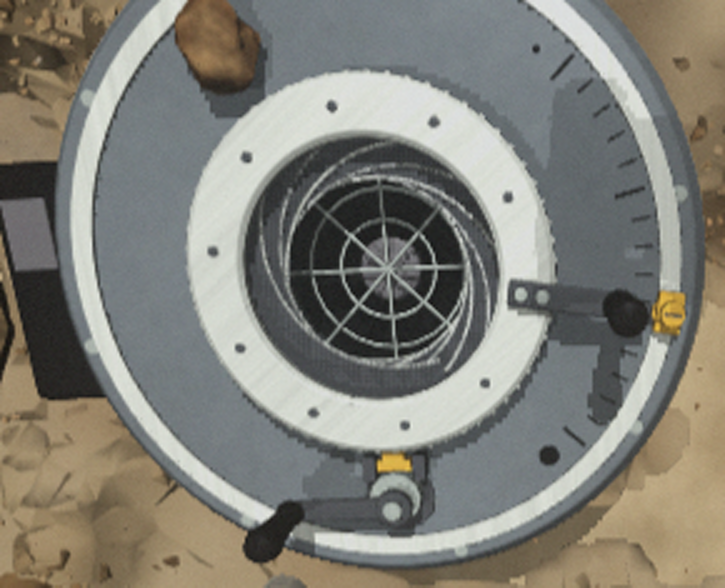

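Run:
```python
from m import *
import pickle
o,s=pickle.load(open("w17.pkl","rb"))
z=lambda a,b:(110+a/2.5,b/2.5)
holes=[(332,106),(433,122),(508,198),(486,383),(405,426),(313,413),(240,348),(213,252),(247,157)]
P=np.array([ray(s,*z(*p),.09,o) for p in holes]);print("holes",circ(P));c0=circ(P)[0][:2]
for nm,p,h in(("rivets",(531.5,296),.095),("post",(624,309),.142),("nose",(651,313),.08),("screw",(672,315),.088),("clamp post",(263,545),.139),("clamp post base",(290,510),.092),("pivot",(391,511),.1),("clod",(218,48),.085)):
    q=ray(s,*z(*p),h,o)[:2];d=q-c0;print(nm,q.round(4),"r",np.hypot(*d).round(4),"ang",(np.degrees(np.arctan2(d[1],d[0]))%360).round(2))
i=cv2.imread("pics/t17.png");j=cv2.imread("pics/top0.png")
cv2.imwrite("pics/cmp.png",np.vstack([j[100:300,120:520],i[100:300,120:520]]))
```

```text
holes (array([ 0.58044694, -0.00927444,  0.0654628 ]), np.float64(0.00010221715942788315))
rivets [ 0.5132 -0.0014] r 0.0677 ang 173.36
post [ 0.479  -0.0009] r 0.1018 ang 175.3
nose [0.4614 0.0068] r 0.1201 ang 172.29
screw [0.4534 0.0068] r 0.128 ang 172.78
clamp post [0.6199 0.0926] r 0.1092 ang 68.8
clamp post base [0.6226 0.094 ] r 0.1115 ang 67.78
pivot [0.5754 0.0915] r 0.1009 ang 92.87
clod [ 0.6362 -0.0952] r 0.1024 ang 302.99
```

View pics/cmp.png

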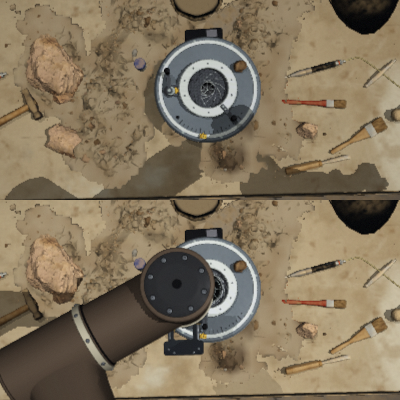

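Request:
jog_arm:
  commands:
    - [0,0,5,0]
    - [0,0,0,0]
    - [0,0,0,0]
    - [0,0,0,0]
    - [0,0,0,0]
    - [0,0,0,0]
    - [0,0,0,0]
    - [0,0,0,0]
    - [0,0,0,0]
    - [0,0,0,0]

```text
clock: 22.45
tool_pos: [0.508, 0.0529, 0.2672]
orientation: [-180.0, 0.0, -89.8]
force: [-0.1, 0.8, 0.5]
opening: 0.0
```

```bash
python3 -c "
from plant import *
print(close_job())"
```

```text
the job is handed in; nothing more can be done
None
```

I released the clamp, set the iris lever opposite the index, pushed the clamp back in, and handed the job in at about 22 s. No verdict was reported, and one early mistake (below) may count against the run.

**What I did:**
- **Clamp out:** pushed with closed fingers until it met its stop, at about 15 N.
- **Iris lever:** turned about 43°, then a 2° trim after looking.
- **Clamp in:** pushed back until it met its stop, at about 20 N, then retreated clear.

**Last checks, from the wrist camera:**
- **Iris lever:** at about 173.4° by its rivets, against 172.3–172.8° for the index slide. That is about 1–2 mm at the pointer; the limit is 8 mm. The post top read 175.3°, about 2° more. I trusted the rivets because the tall post leans in that view, but if the post is right, the error is about 6 mm.
- **Clamp handle:** back at its starting position.
- **Index slide and rock lump on the plate:** unmoved within measuring accuracy.
- **Things on the bench:** the brush and stone to the right look unmoved in the top view. The arm hid the vial in that last view; it was standing during the final clamp push. The bone piece was not checked.
- **Robot:** touching nothing, with force readings near zero.

**What disagreed:** the fingertips end about 30–35 mm short of the TCP position the robot reports. My first push at the clamp, at the stated height, therefore passed over the post without touching it. On that pass the stated grasp point came within 9 mm of the clamp post horizontally. Taken literally at the stated height, that meets the "post between the fingers" failure rule, although the fingers were closed and above the post. After that I worked about 25 mm lower.

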